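# Turn a fork block over and nip it in the quick-slide vice

## Robot

A 6-joint arm with a two-finger parallel gripper is mounted at the origin on a cart in front of the work surface, level with it; the furniture and walls round the work are solid. World frame = base frame: x ahead of the robot, y to its left, z up, the work surface at z = 0. Lengths are in m, angles in rad, forces in N, time in s.
With the tool pointing down it reaches from about 0.2 to 0.875 m from the base axis. Payload 3.4 kg.
Tool frame: the origin (TCP) lies between the finger pads; the fingertips stand 25 mm ahead of it and the grasp point (between the pads) lies 6 mm ahead of it (r.nose_length is the z of the fingertips in the tool frame, in m); z points along the fingers, y is the line along which they close (so a half turn about z gives the same grasp; the last joint's range is limited). The gripper opens to 94 mm and grips with 3 to 60 N. Pads are 16 mm wide; open, the fingers measure 119 mm over their backs; the gripper's body (75 mm by 177 mm) begins 78 mm behind the grasp point.
Start: joints at [-1.449, 0.276, 1.505, -0, 1.361, -0.121], TCP at [0.138, -0.558, 0.23] pointing down, gripper open.
Joint ranges: [-2.89, 2.89], [-0.75, 2.08], [0.22, 2.7], [-1.18, 4.32], [0.11, 2.71], [-2.7, 2.7]. Speed limits (rad/s): [2.57, 2.57, 3.14, 3.14, 3.14, 3.14].

## Interface

Orientations are given as a unit quaternion [w, x, y, z].
In Python, from plant import r, gripper_to, inverse_kinematics, vision, models, telemetry gives the robot as it stands. Calls block until the motion is done:
- r.move_to(position, orientation): joint-space move of the TCP to a pose.
- r.move_l(position, rot=None, vel=0.15, guard=None): straight line of the TCP; rot=None keeps the orientation; vel is the mean speed in m/s. With guard (N) it stops when the force on the tool has changed by that much, and returns True; else False.
- r.movej(angles): joint-space move.
- gripper_to(opening, f_grip=None): finger opening in m; f_grip is the grip in N (None keeps the last); returns when the fingers have stopped.
- r.hold(seconds).
- inverse_kinematics(position, orientation): joint angles nearest the present ones, or None.
- vision.snapshot(name): name is "scene" or "side" or "wrist"; returns the picture (480x640x3 uint8, red, green, blue); there is no depth.
- vision.get_calibration(name): a dict with "fx", "fy", "cx", "cy" (pixels), "position" and "orientation" of the camera in the world. Camera axes: x right, y down, z forward; pixel columns grow to the right and rows downward; lengths in m; the calibration is good to about 2 mm. A picture is of the moment at which its call begins: read the wrist's pose just before it. get_calibration takes no time and is no camera call; for the wrist camera it gives the pose at the moment of the call.
A pose or a line that the arm cannot do raises r.PlanningError and nothing moves.
- r.sign_off(): hands the job in; it is judged then, once.
Trained networks look in the newest picture that a camera, given by its name, has taken for a name from the list of things; names that differ only in an ending like _2 or _b are one class to them, and where a whole thing is asked for, a point or a joint stands for the part that bears it (a point fixed in the world has none). Each returns a list of dicts, best first, with "score" (0 to 1); they miss things now and then, are a little off and sometimes report something else, mostly with a low value. They report only what shows in the picture. A call takes as long as a camera call. They do not tell look-alikes from the thing itself.
- models.boxes_of(thing, camera): "at" ([x, y, z] in m, in world coordinates, good to about 4 mm: the middle of the surface that is visible of it).
- models.regions_of(thing, camera): "pixels" (480x640 bool, what is visible of it).
- models.mark_of(thing, camera): "at" ([x, y, z] in m, in world coordinates, good to about 4 mm: a listed point, or the origin of a listed thing).
Readings, each from a call of its own:
- telemetry.current_t(): time.
- telemetry.current_joints(): joint angles.
- telemetry.current_dq(): joint speeds.
- telemetry.current_joint_efforts(): joint torques, N m.
- telemetry.current_ee_pos(): TCP position.
- telemetry.current_tool_rot(): TCP orientation.
- telemetry.current_wrist_force(): force on the tool from outside, world axes, zero at the start.
- telemetry.current_torque(): the same for the moment, N m.
- telemetry.current_opening(): finger opening in m.
- telemetry.current_finger_force(): force on a finger pad.
Only numpy, scipy, OpenCV 4.12 (cv2) and the standard library are available. Lean on these libraries where they do the work, as an engineer would, in place of code of your own. Each camera call takes 0.05 s, during which the arm holds its last target. There are 200 camera calls.

## Task

The fork block stands on its two prongs on the bench; its slot has to be deburred next, so turn it over and set it up in the quick-slide vice. Lay the block down gently on its side on the bench and let go, take it again from its other end, and stand it on its plain end on the vice bed between the sliding jaw and the stop, prongs up and squared to the jaws; let go of it there. Then take the black grip and slide the jaw up until it firmly nips the block against the stop, its sprung plate clearly pushed in, but without forcing it (the stop's position is set differently every time, so feel for it), and leave the bystanding tools where they are.

Things in the scene. Friction and masses are not known exactly. Their poses are not given: they have to be found in the camera images.
- fork_block: Loose aluminium block, 40 x 40 mm square, 110 mm long, about 0.3 kg. Origin at the middle of the prong end; its z runs along the block from the prong end (z=0) to the plain flat end (z=110 mm). The two prongs (each 13 mm thick, 40 mm wide) lie at y=+-13.5 mm with a 14 mm slot between them, 32 mm deep. At the start it stands on the prongs, z up.
- block_mid (a point): Centre of the fork block, 55 mm from either end; 20 mm above the bench when the block lies on its side.
- vice: Fixed grey vice on the bench. Origin on the bench under the middle of the working gap; its y is the sliding direction, from the jaw (-y) towards the stop (+y); z up. Base 110 mm (x) by y=-155..+95 mm, 20 mm high; small hold-down lugs reach x=+-79 mm, 18 mm high. Two guide strips along y at x=+-47 mm, 12 mm wide, 6 mm higher than the base.
- stop_head (a point): Middle of the top of the fixed stop head, 78 mm over the bench, at vice y=76 mm; the head is 26 mm thick, 110 mm wide. A stop screw goes through it and carries a steel plate 52 mm wide (26..66 mm over the bench) facing the jaw. The plate's face lies somewhere at vice y=+30..+50 mm: unknown, fixed during use. The screw's knob reaches at most y=+132 mm.
- bed (a point): Point on the top of the vice bed (z=20 mm over the bench) at the vice's x=0, y=0, with the vice's axes. The block stands here, between the guide strips (82 mm apart).
- vice_jaw (a joint): Position of the sliding jaw along the vice's y, 0..0.100 m; 0 is fully open, it grows towards the stop. It stays where it is left; sliding it takes about 10 N (more when quick). The front face of the jaw plate lies at vice y = -70 mm + this value while nothing presses it.
- jaw_plate: Steel plate on the front of the sliding jaw, 62 mm wide, z=26..66 mm over the bench, sprung: it gives way about 1 mm per 2 N, at most 7 mm; nipped firmly means pushed back by more than 2.5 mm once let go. Its origin lies 70 mm ahead (+y) of its unloaded front face, at bench height, axes as the vice.
- slide_grip (a point): Middle of the top of the black upright grip of the sliding jaw, 107 mm over the bench; moves with the jaw. The grip is 24 mm wide (vice x), 30 mm long (vice y), 47 mm tall, and stands 56 mm behind the unloaded front face of the jaw plate. The carriage under it is 112 mm wide, from 24 mm behind the grip's centre to the plate, its top 53 mm over the bench (60 mm right round the grip).
- deburr_tool: Bystander: orange-handled deburring tool, 146 mm long along its y, 14 mm high, lying behind the work. Not to be moved.
- plug_gauge: Bystander: steel plug gauge, 121 mm long along its y, 15 mm thick, lying at the left edge. Not to be moved.
- tally_counter: Bystander: small hand tally counter, 71 x 48 x 22 mm, lying at the right near edge. Not to be moved.
Things that resemble listed ones, but are neither listed nor needed, are in the scene too. Of the things shaped like the fork_block, the aluminium one is meant.

How it is judged:
By the outcome, as a careful person would: the job done as asked, in the order asked, and still so for the second after the job is handed in, with the robot touching nothing.
It also fails if it takes over 72 s, if anything falls off the work surface, if the arm or the gripper's body presses on something with over 40 N, if the wrist force passes 120 N, or if a joint passes its speed limit or range.

## Working session

There is one attempt and no reset: what is moved stays moved. The work goes in short steps, each a Python script; the robot and the scene stay as the last script left them, time stands still between calls to the robot, and variables do not carry over. Pictures are saved under pics/ and viewed, at most 10 in all, crops included, and the job is handed in when it is done.

```bash
ls; mkdir -p pics; cat > h.py <<'E'
import numpy as np, cv2
from plant import r, gripper_to, inverse_kinematics, vision, models, telemetry
from scipy.spatial.transform import Rotation as R
def save(name,img): cv2.imwrite('pics/'+name+'.png',cv2.cvtColor(img,cv2.COLOR_RGB2BGR))
def Rq(q): return R.from_quat([q[1],q[2],q[3],q[0]])
def qR(m): 
    q=m.as_quat(); return [q[3],q[0],q[1],q[2]]
def frame(z,y):
    z=np.array(z,float);z/=np.linalg.norm(z);y=np.array(y,float);y-=z*(y@z);y/=np.linalg.norm(y)
    return qR(R.from_matrix(np.c_[np.cross(y,z),y,z]))
def proj(cal,P):
    p=Rq(cal['orientation']).inv().apply(np.atleast_2d(P)-np.array(cal['position']))
    return np.c_[cal['fx']*p[:,0]/p[:,2]+cal['cx'],cal['fy']*p[:,1]/p[:,2]+cal['cy']]
def ray(cal,u,v):
    d=Rq(cal['orientation']).apply([(u-cal['cx'])/cal['fx'],(v-cal['cy'])/cal['fy'],1]); return np.array(cal['position']),d
def onz(cal,u,v,z):
    p,d=ray(cal,u,v); return p+d*(z-p[2])/d[2]
E
python3 - <<'E'
from h import *
np.set_printoptions(precision=4,suppress=True)
for c in ['scene','side']:
    im=vision.snapshot(c); save(c,im); cal=vision.get_calibration(c); print(c,cal)
    for t in ['fork_block','block_mid','vice','stop_head','bed','slide_grip','jaw_plate','deburr_tool','plug_gauge','tally_counter']:
        print(t,[(round(d['score'],2),np.array(d['at']).round(4)) for d in models.mark_of(t,c)[:3]])
print(telemetry.current_t())
E
```

```text
pics
scene {'fx': 498.31805854285886, 'fy': 498.31805854285886, 'cx': 322.4077925430923, 'cy': 248.7990575572564, 'position': array([-0.2417,  0.4173,  0.9083]), 'orientation': array([ 0.2157, -0.4785,  0.7792, -0.3425])}
fork_block [(0.94, array([ 0.5046, -0.1651, -0.0011])), (0.76, array([ 0.5868, -0.1004, -0.0033]))]
block_mid [(0.76, array([ 0.5824, -0.0977,  0.0582])), (0.65, array([ 0.5018, -0.1644,  0.056 ]))]
vice [(0.72, array([0.5119, 0.1925, 0.0025]))]
stop_head []
bed [(0.71, array([0.5145, 0.1913, 0.0192]))]
slide_grip [(0.64, array([0.5026, 0.0685, 0.1069]))]
jaw_plate []
deburr_tool [(0.53, array([0.7157, 0.1873, 0.0022])), (0.16, array([0.5001, 0.0676, 0.1052]))]
plug_gauge [(0.64, array([ 0.5813,  0.369 , -0.0006]))]
tally_counter [(0.5, array([ 0.3975, -0.3488,  0.0051]))]
side {'fx': 622.5409821893749, 'fy': 622.5409821893749, 'cx': 316.262906559891, 'cy': 245.19156189238862, 'position': array([ 0.345 , -1.2091,  1.1522]), 'orientation': array([-0.4176,  0.9041, -0.0797,  0.0433])}
fork_block [(0.93, array([ 0.5024, -0.1633, -0.0023])), (0.88, array([ 0.5838, -0.0995,  0.0005])), (0.82, array([ 0.3857, -0.2519,  0.0015]))]
block_mid [(0.65, array([ 0.5837, -0.0963,  0.0568])), (0.6, array([ 0.5052, -0.1682,  0.0566])), (0.55, array([ 0.3881, -0.2568,  0.0529]))]
vice [(0.83, array([ 0.5147,  0.1951, -0.001 ]))]
stop_head [(0.93, array([0.5209, 0.268 , 0.0778]))]
bed [(0.68, array([0.5144, 0.1908, 0.0156])), (0.66, array([0.5149, 0.1959, 0.0003]))]
slide_grip [(0.76, array([0.5052, 0.0688, 0.1043]))]
jaw_plate [(0.39, array([ 0.5119,  0.194 , -0.0039])), (0.17, array([ 0.5799,  0.3699, -0.0009]))]
deburr_tool [(0.62, array([ 0.7174,  0.1922, -0.0007]))]
plug_gauge [(0.41, array([ 0.5785,  0.3704, -0.0014]))]
tally_counter [(0.61, array([ 0.3966, -0.3471,  0.0001]))]
1.1
```

View pics/side.png

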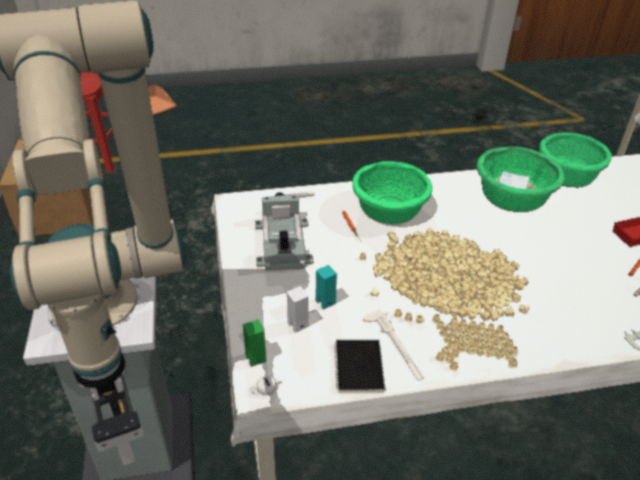

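View pics/scene.png

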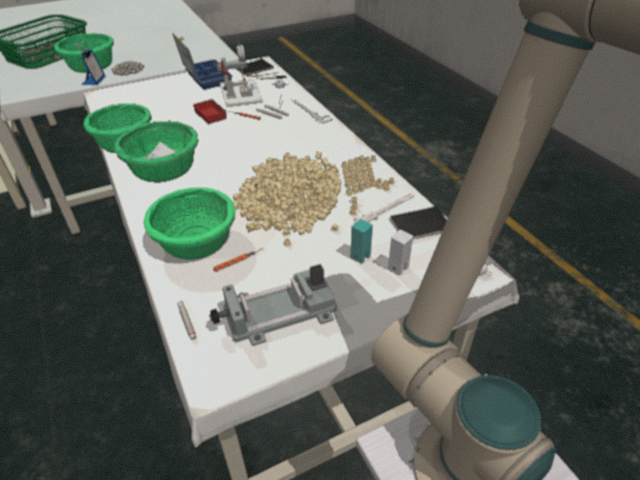

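The aluminium block stands at side px (298,307) / scene px (400,252). The teal and green ones are look-alikes. The vice is at scene px (280,305), with its stop on the left and its grip at (316,272). Next I'll look closer with the wrist camera.

```bash
python3 - <<'E'
from h import *
np.set_printoptions(precision=3,suppress=True)
cal=vision.get_calibration('wrist');T=Rq(telemetry.current_tool_rot());p=np.array(telemetry.current_ee_pos())
print(cal['fx'],T.inv().apply(np.array(cal['position'])-p)); print((T.inv()*Rq(cal['orientation'])).as_matrix())
s=vision.get_calibration('side')
for uv in [(215,195),(240,440),(228,320)]: print('edge',onz(s,*uv,0))
# IK feasibility: tilt from vertical a, pointing azimuth phi, at places
def ik(pos,phi,a):
    ca=np.deg2rad(a);d=np.array([np.cos(phi),np.sin(phi),0]); z=d*np.sin(ca)-np.array([0,0,1])*np.cos(ca)
    y=np.cross([0,0,1],d); out=[]
    for s in (1,-1):
        q=inverse_kinematics(list(np.array(pos)-0.006*z),frame(z,s*y)); out.append('ok' if q is not None else '--')
    return out
for nm,pos in [('block',(.503,-.164,.09)),('lay',(.43,-.08,.02)),('lay2',(.43,-.14,.02)),('vice',(.514,.193,.10)),('viceup',(.514,.193,.20))]:
    for phi in range(-180,180,45):
        print(nm,phi,[ (a,ik(pos,np.deg2rad(phi),a)) for a in (30,45,60)])
E
```

```text
416.61781982957143 [ 0.069 -0.    -0.154]
[[-0.001 -0.971 -0.239]
 [ 1.    -0.001 -0.001]
 [ 0.001 -0.239  0.971]]
edge [0.332 0.416 0.   ]
edge [ 0.333 -0.468  0.   ]
edge [ 0.333 -0.125  0.   ]
block -180 [(30, ['ok', 'ok']), (45, ['ok', 'ok']), (60, ['ok', 'ok'])]
block -135 [(30, ['ok', 'ok']), (45, ['ok', 'ok']), (60, ['ok', 'ok'])]
block -90 [(30, ['ok', '--']), (45, ['ok', 'ok']), (60, ['ok', 'ok'])]
block -45 [(30, ['ok', 'ok']), (45, ['--', '--']), (60, ['ok', 'ok'])]
block 0 [(30, ['--', 'ok']), (45, ['ok', 'ok']), (60, ['ok', 'ok'])]
block 45 [(30, ['ok', 'ok']), (45, ['ok', 'ok']), (60, ['ok', 'ok'])]
block 90 [(30, ['ok', 'ok']), (45, ['ok', 'ok']), (60, ['ok', 'ok'])]
block 135 [(30, ['ok', 'ok']), (45, ['ok', 'ok']), (60, ['ok', 'ok'])]
lay -180 [(30, ['ok', 'ok']), (45, ['ok', 'ok']), (60, ['ok', 'ok'])]
lay -135 [(30, ['ok', 'ok']), (45, ['ok', 'ok']), (60, ['ok', 'ok'])]
lay -90 [(30, ['ok', 'ok']), (45, ['ok', 'ok']), (60, ['ok', 'ok'])]
lay -45 [(30, ['--', '--']), (45, ['ok', 'ok']), (60, ['--', '--'])]
lay 0 [(30, ['ok', 'ok']), (45, ['--', '--']), (60, ['--', '
[... 1201 characters left out ...]
, ['ok', 'ok']), (45, ['ok', 'ok']), (60, ['ok', 'ok'])]
vice 135 [(30, ['ok', 'ok']), (45, ['ok', 'ok']), (60, ['ok', 'ok'])]
viceup -180 [(30, ['ok', 'ok']), (45, ['ok', 'ok']), (60, ['ok', 'ok'])]
viceup -135 [(30, ['ok', 'ok']), (45, ['ok', 'ok']), (60, ['ok', 'ok'])]
viceup -90 [(30, ['ok', 'ok']), (45, ['ok', 'ok']), (60, ['ok', 'ok'])]
viceup -45 [(30, ['ok', '--']), (45, ['ok', '--']), (60, ['ok', 'ok'])]
viceup 0 [(30, ['ok', 'ok']), (45, ['ok', '--']), (60, ['ok', 'ok'])]
viceup 45 [(30, ['ok', 'ok']), (45, ['--', 'ok']), (60, ['ok', 'ok'])]
viceup 90 [(30, ['--', 'ok']), (45, ['ok', 'ok']), (60, ['ok', 'ok'])]
viceup 135 [(30, ['ok', 'ok']), (45, ['ok', 'ok']), (60, ['ok', 'ok'])]
```

```bash
python3 - <<'E'
from h import *
import pickle
np.set_printoptions(precision=4,suppress=True)
o=frame([0,0,-1],[0,-1,0])
for i,p in enumerate([(.52,-.10,.28),(.50,.16,.28)]):
    r.move_to(list(p),o); r.hold(.15)
    cal=vision.get_calibration('wrist'); im=vision.snapshot('wrist'); save(f'w{i}',im); reg={}
    for t in ['fork_block','block_mid','vice','stop_head','bed','slide_grip','jaw_plate']:
        print(t,[(round(d['score'],2),np.array(d['at'])) for d in models.mark_of(t,'wrist')[:3]])
    pickle.dump((im,cal),open(f'w{i}.pkl','wb'))
print(telemetry.current_t(),telemetry.current_joints(),telemetry.current_wrist_force())
E
```

```text
fork_block [(0.93, array([ 0.5807, -0.1003, -0.0007])), (0.88, array([ 0.5019, -0.1657, -0.002 ]))]
block_mid [(0.61, array([ 0.503 , -0.1586,  0.0565])), (0.17, array([ 0.5035, -0.1668,  0.0011]))]
vice [(0.83, array([ 0.5186,  0.1955, -0.0054]))]
stop_head []
bed [(0.87, array([0.5115, 0.1912, 0.0164]))]
slide_grip [(0.82, array([0.5001, 0.0648, 0.1067])), (0.53, array([ 0.4019, -0.3456,  0.0034]))]
jaw_plate []
fork_block [(0.94, array([ 0.5842, -0.101 ,  0.0005])), (0.93, array([ 0.4987, -0.1652, -0.0045]))]
block_mid [(0.97, array([ 0.5813, -0.1022,  0.0535])), (0.27, array([ 0.502 , -0.1666, -0.0022]))]
vice [(0.64, array([ 0.5147,  0.1961, -0.0026]))]
stop_head [(0.84, array([0.5174, 0.2703, 0.0755]))]
bed [(0.98, array([0.5128, 0.1909, 0.0154]))]
slide_grip [(0.65, array([0.5005, 0.0661, 0.1077])), (0.52, array([0.5094, 0.1918, 0.0158]))]
jaw_plate []
5.3583 [ 0.1767  0.1753  1.5183 -0.      1.448   1.7479] [-0.0001  0.5516 -0.0459]
```

View pics/w0.png

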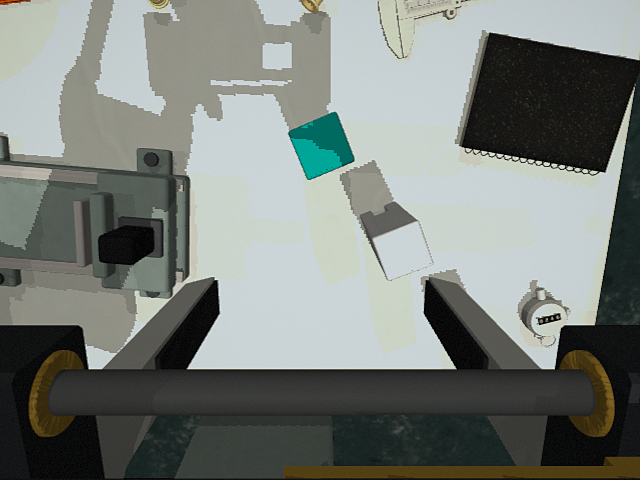

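View pics/w1.png

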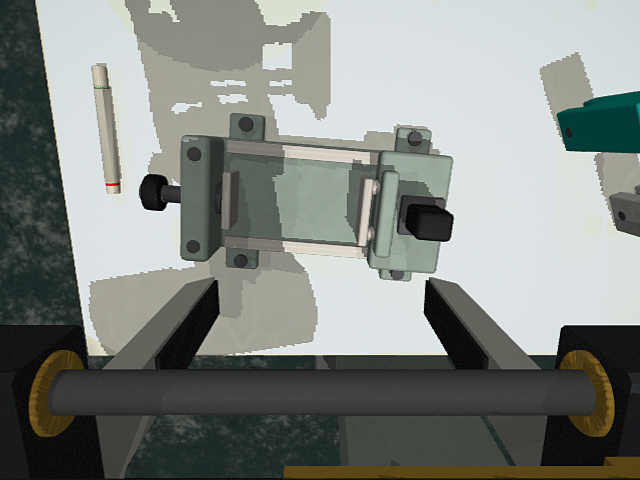

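w0 shows the aluminium block's top face at px ~(372..433, 220..280), with the slot opening on its far (image-up) side at (380,212). w1 shows the vice: strips tilted ~0.085 rad, grip top at ~(433,222), stop head at x 181..220. I'll zoom in for the corners.

```bash
python3 - <<'E'
from h import *
import pickle
i0,c0=pickle.load(open('w0.pkl','rb'));i1,c1=pickle.load(open('w1.pkl','rb'))
a=cv2.resize(i0[190:290,345:445],None,fx=5.5,fy=5.5,interpolation=cv2.INTER_CUBIC)
b=cv2.resize(i0[140:300,60:160],None,fx=2.4,fy=3.4375,interpolation=cv2.INTER_CUBIC)
save('crop',np.hstack([a,b]))
def q(c,x,y,z,yaw,dx=.02,dy=.02):
    rt=R.from_euler('z',yaw);return proj(c,[rt.apply([sx*dx,sy*dy,0])+[x,y,z] for sx,sy in((1,1),(1,-1),(-1,-1),(-1,1))]).round(1)
print(q(c0,.503,-.164,.11,.35).tolist())
y=-.086;rt=R.from_euler('z',y);V=np.array([.5137,.193,0])
P=lambda *p: rt.apply(p)+V
for n,p in dict(grip=[0,-.126,.107],stopL=[.055,.089,.078],stopR=[-.055,.063,.078],stripUL=[.053,.063,.026],stripLL=[-.053,.063,.026],platejawtop=[.031,-.07,.066],pj2=[-.031,-.07,.066]).items(): print(n,proj(c1,P(*p)).round(1),proj(c0,P(*p)).round(1))
E
```

```text
[[368.8, 236.1], [416.9, 219.1], [431.4, 264.7], [384.4, 280.9]]
grip [[435.6 226.1]] [[114.3 250.2]]
stopL [[178.  132.8]] [[-129.6  157.2]]
stopR [[207.2 262.8]] [[-78.9 283.8]]
stripUL [[223.8 138.4]] [[-44.8 159.6]]
stripLL [[220.9 246.2]] [[-31.7 265. ]]
platejawtop [[364.9 177. ]] [[ 71.9 199.6]]
pj2 [[357.6 245.5]] [[ 75.9 266.3]]
```

View pics/crop.png

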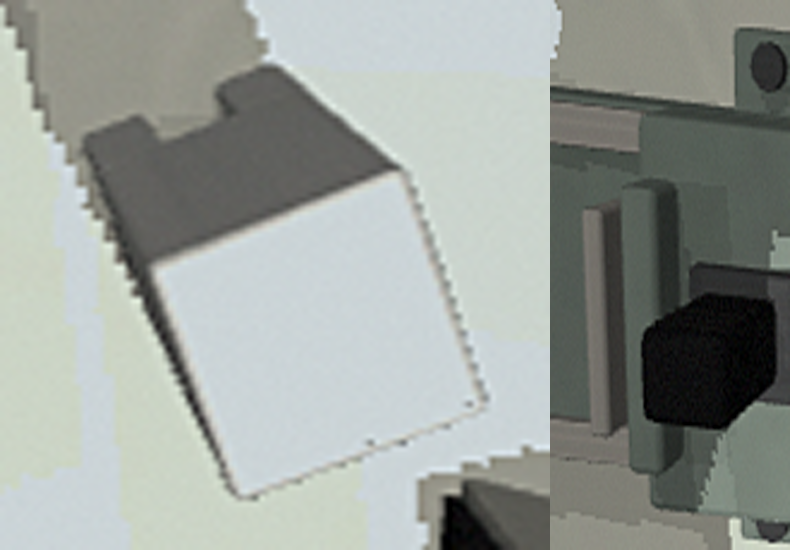

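```bash
cat >> h.py <<'E'
Z=np.array([0,0,1.])
def pose(gp,phi,a,s=-1,adv=.006):
    """TCP pose with the grasp point at gp; phi azimuth, a tilt (deg)"""
    p,a=np.deg2rad(phi),np.deg2rad(a); d=np.array([np.cos(p),np.sin(p),0]); z=d*np.sin(a)-Z*np.cos(a)
    return list(np.array(gp)-adv*z),frame(z,s*np.cross(Z,d)),z
BY=np.rad2deg(.38); B=np.array([.502,-.1655,0]); L=np.array([.405,-.10,0]); LP=166.; 
VY=-.086; V=np.array([.5137,.1925,0]); VP=180+np.rad2deg(VY)
def dv(phi): p=np.deg2rad(phi); return np.array([np.cos(p),np.sin(p),0])
D1=90+BY
G1=B-.007*dv(D1)+.085*Z              # 25 mm below plain end
LAY=L+(.030)*dv(LP)+.027*Z           # grasp point when lying
RG=L-.020*dv(LP)+.027*Z              # 35 mm from prong end
VG=V+.007*dv(VP)+(.020+.075)*Z
E
python3 - <<'E'
from h import *
np.set_printoptions(precision=2,suppress=True)
for s in(-1,1):
  for n,g,phi,a in [('g1',G1,D1,40),('g1up',G1+.12*Z,D1,40),('layup',LAY+.1*Z,LP,-50),('lay',LAY,LP,-50),('rg',RG,LP,35),('rgup',RG+.1*Z,LP,35),('vup',VG+.1*Z,VP,-55),('v',VG,VP,-55),('gripdown',V+R.from_euler('z',VY).apply([0,-.126,.09]),VP,0)]:
    p,q,_=pose(g,phi,a,s); j=inverse_kinematics(p,q); print(s,n,None if j is None else np.array(j))
E
```

```text
-1 g1 [-0.68  0.65  1.47  0.32  1.65 -1.14]
-1 g1up [-0.68  0.54  1.34  0.33  1.88 -1.06]
-1 layup None
-1 lay None
-1 rg [-0.35  0.62  1.66 -0.06  1.47 -1.65]
-1 rgup [-0.35  0.51  1.56 -0.06  1.68 -1.66]
-1 vup None
-1 v [0.59 0.36 2.47 4.01 0.73 1.28]
-1 gripdown [-0.    0.29  1.85 -0.    1.   -1.49]
1 g1 [-0.68  0.65  1.47  0.32  1.65  2.  ]
1 g1up [-0.68  0.54  1.34  0.33  1.88  2.08]
1 layup None
1 lay None
1 rg [-0.35  0.62  1.66 -0.06  1.47  1.49]
1 rgup [-0.35  0.51  1.56 -0.06  1.68  1.48]
1 vup None
1 v [ 0.59  0.36  2.47  4.01  0.73 -1.86]
1 gripdown [-0.    0.29  1.85 -0.    1.    1.65]
```

```bash
python3 - <<'E'
from h import *
np.set_printoptions(precision=2,suppress=True)
L=np.array([.42,-.10,0])
def f(n,g,phi,a,s):
    p,q,_=pose(g,phi,a,s); j=inverse_kinematics(p,q); print(n,phi,a,s,None if j is None else np.array(j))
for s in(-1,1):
  for lp in (115,130,):
    for al in(40,55): f('lay',L+.03*dv(lp)+.027*Z,lp,al-90,s); f('layup',L+.03*dv(lp)+.1*Z,lp,al-90,s)
    for t in(45,60): f('rg',L-.02*dv(lp)+.027*Z,lp,90-t,s)
  for k in (-90,90,0):
    for t in(35,45,60): f('v',V+.007*dv(VP+k)+.095*Z,VP+k,-t,s);f('vup',V+.007*dv(VP+k)+.2*Z,VP+k,-t,s)
  for al in(40,55): f('g1',G1,D1,al,s)
E
```

```text
lay 115 -50 -1 None
layup 115 -50 -1 None
lay 115 -35 -1 None
layup 115 -35 -1 [ 0.16  0.16  2.26 -0.91  0.77  0.41]
rg 115 45 -1 [-0.69  0.67  1.7   0.31  1.52 -1.26]
rg 115 30 -1 [-0.63  0.52  1.81  0.25  1.29 -1.2 ]
lay 130 -50 -1 None
layup 130 -50 -1 None
lay 130 -35 -1 None
layup 130 -35 -1 [ 0.06  0.07  2.37 -1.04  0.56  0.24]
rg 130 45 -1 [-0.59  0.7   1.61  0.2   1.59 -1.36]
rg 130 30 -1 [-0.55  0.55  1.74  0.16  1.35 -1.33]
v 85.07256296187492 -35 -1 [ 0.55  0.57  1.54 -0.48  1.44  0.8 ]
vup 85.07256296187492 -35 -1 [ 0.55  0.48  1.42 -0.48  1.63  0.71]
v 85.07256296187492 -45 -1 [ 0.61  0.65  1.49 -0.57  1.57  0.87]
vup 85.07256296187492 -45 -1 [ 0.61  0.56  1.38 -0.58  1.74  0.76]
v 85.07256296187492 -60 -1 [ 0.67  0.79  1.42 -0.69  1.75  0.94]
vup 85.07256296187492 -60 -1 [ 0.67  0.68  1.35 -0.72  1.89  0.81]
v 265.07256296187495 -35 -1 [-0.19  0.36  1.95  0.72  1.04  2.59]
vup 265.07256296187495 -35 -1 None
v 265.07256296187495 -45 -1 [-0.29  0.42  1.99  0.87  1.13  2.38]
vup 265.07256296187495 -45 -1 [-0.29  0.28  1.87  0.8   1.3   2.59]
v 265.07256296187495 -60 -1 [-0
[... 1404 characters left out ...]
35 1 [-0.19  0.23  1.81  0.65  1.25 -0.37]
v 265.07256296187495 -45 1 [-0.29  0.42  1.99  0.87  1.13 -0.76]
vup 265.07256296187495 -45 1 [-0.29  0.28  1.87  0.8   1.3  -0.55]
v 265.07256296187495 -60 1 [-0.41  0.56  2.04  1.03  1.28 -1.03]
vup 265.07256296187495 -60 1 [-0.41  0.39  1.95  0.98  1.42 -0.81]
v 175.07256296187492 -35 1 None
vup 175.07256296187492 -35 1 [ 0.43  0.03  2.06 -0.55  0.57  2.48]
v 175.07256296187492 -45 1 None
vup 175.07256296187492 -45 1 None
v 175.07256296187492 -60 1 [ 0.63  0.44  2.53  3.93  0.92 -1.71]
vup 175.07256296187492 -60 1 None
g1 111.77239621497128 40 1 [-0.68  0.65  1.47  0.32  1.65  2.  ]
g1 111.77239621497128 55 1 [-0.73  0.79  1.37  0.39  1.87  1.97]
```

```bash
cat >> h.py <<'E'
L=np.array([.445,-.09,0]); LP=90.; VP=90+np.rad2deg(VY); A1=60; T2=60
LAY=L+.030*dv(LP)+.027*Z; RG=L-.020*dv(LP)+.027*Z; VG=V+.007*dv(VP)+.095*Z
E
python3 - <<'E'
from h import *
np.set_printoptions(precision=2,suppress=True)
def f(n,g,phi,a,s):
    p,q,_=pose(g,phi,a,s); j=inverse_kinematics(p,q); print(n,phi,a,s,None if j is None else np.array(j))
for s in(-1,1):
  _,_,z=pose(G1,D1,A1)
  f('g1far',G1-.1*z,D1,A1,s);f('g1',G1,D1,A1,s);f('g1up',G1+.1*Z,D1,A1,s);f('g1mid',G1+.1*Z,D1,15,s)
  for lp in(70,80,90,100):
    f('layup',L+.03*dv(lp)+.1*Z,lp,A1-90,s);f('lay',L+.03*dv(lp)+.027*Z,lp,A1-90,s);f('rg',L-.02*dv(lp)+.027*Z,lp,90-T2,s)
  f('rgup',RG+.1*Z,LP,30,s);f('vup',VG+.1*Z,VP,-60,s);f('v',VG,VP,-60,s);
E
```

```text
g1far 111.77239621497128 60 -1 [-0.78  0.88  1.07  0.43  2.15 -1.11]
g1 111.77239621497128 60 -1 [-0.74  0.83  1.34  0.42  1.93 -1.17]
g1up 111.77239621497128 60 -1 [-0.74  0.74  1.27  0.45  2.09 -1.09]
g1mid 111.77239621497128 15 -1 [-0.57  0.35  1.53  0.15  1.48 -0.98]
layup 70 -30 -1 [ 0.08  0.37  1.85 -0.51  1.21  0.68]
lay 70 -30 -1 [ 0.08  0.47  1.93 -0.55  1.06  0.78]
rg 70 30 -1 [-0.8   0.41  2.06  0.57  1.   -0.84]
layup 80 -30 -1 [ 0.11  0.33  1.92 -0.56  1.12  0.59]
lay 80 -30 -1 [ 0.11  0.43  2.   -0.62  0.97  0.71]
rg 80 30 -1 [-0.76  0.44  1.99  0.49  1.08 -0.9 ]
layup 90 -30 -1 [ 0.12  0.28  1.99 -0.62  1.03  0.49]
lay 90 -30 -1 [ 0.12  0.4   2.08 -0.7   0.87  0.64]
rg 90 30 -1 [-0.72  0.47  1.92  0.43  1.15 -0.97]
layup 100 -30 -1 [ 0.13  0.24  2.07 -0.67  0.93  0.39]
lay 100 -30 -1 [ 0.13  0.36  2.16 -0.8   0.77  0.58]
rg 100 30 -1 [-0.67  0.5   1.85  0.36  1.22 -1.05]
rgup 90.0 30 -1 [-0.72  0.34  1.81  0.4   1.37 -0.87]
vup 85.07256296187492 -60 -1 [ 0.67  0.69  1.35 -0.72  1.88  0.82]
v 85.07256296187492 -60 -1 [ 0.67  0.79  1.42 -0.69  1.75  0.94]
g1far 111.77239
[... 317 characters left out ...]
1 [ 0.08  0.47  1.93 -0.55  1.06 -2.36]
rg 70 30 1 [-0.8   0.41  2.06  0.57  1.    2.3 ]
layup 80 -30 1 [ 0.11  0.33  1.92 -0.56  1.12 -2.55]
lay 80 -30 1 [ 0.11  0.43  2.   -0.62  0.97 -2.43]
rg 80 30 1 [-0.76  0.44  1.99  0.49  1.08  2.24]
layup 90 -30 1 [ 0.12  0.28  1.99 -0.62  1.03 -2.65]
lay 90 -30 1 [ 0.12  0.4   2.08 -0.7   0.87 -2.5 ]
rg 90 30 1 [-0.72  0.47  1.92  0.43  1.15  2.17]
layup 100 -30 1 None
lay 100 -30 1 [ 0.13  0.36  2.16 -0.8   0.77 -2.56]
rg 100 30 1 [-0.67  0.5   1.85  0.36  1.22  2.1 ]
rgup 90.0 30 1 [-0.72  0.34  1.81  0.4   1.37  2.27]
vup 85.07256296187492 -60 1 [ 0.67  0.69  1.35 -0.72  1.88 -2.32]
v 85.07256296187492 -60 1 [ 0.67  0.79  1.42 -0.69  1.75 -2.2 ]
```

```bash
python3 - <<'E'
from h import *
np.set_printoptions(precision=3,suppress=True)
gripper_to(.07,25)
p,q,z=pose(G1,D1,A1)
r.move_to(list(np.array(p)-.12*z+.03*Z),q)
r.move_l(list(np.array(p)-.06*z),q,vel=.2); print('guard',r.move_l(p,q,vel=.12,guard=6))
gripper_to(0.03,25); print('open',telemetry.current_opening(),telemetry.current_finger_force(),telemetry.current_ee_pos(),p)
f0=telemetry.current_wrist_force(); r.move_l(list(np.array(p)+.13*Z),vel=.15); print('df',telemetry.current_wrist_force()-f0,telemetry.current_opening())
p2,q2,_=pose(LAY+.12*Z,LP,A1-90); r.move_to(p2,q2); r.hold(.1)
cal=vision.get_calibration('side'); save('lay0',cv2.resize(vision.snapshot('side')[180:380,200:420],None,fx=2.7,fy=2.7))
print(telemetry.current_opening(),telemetry.current_wrist_force(),telemetry.current_t())
E
```

```text
guard False
open 0.03997098138440625 24.987407326698303 [ 0.507 -0.177  0.088] [np.float64(0.5065238025816626), np.float64(-0.17682613544506845), np.float64(0.08800000000000001)]
df [-1.553 -0.07  -2.057] 0.03995190584219772
0.04003067102056419 [-0.365  0.566 -2.374] 12.6
```

View pics/lay0.png

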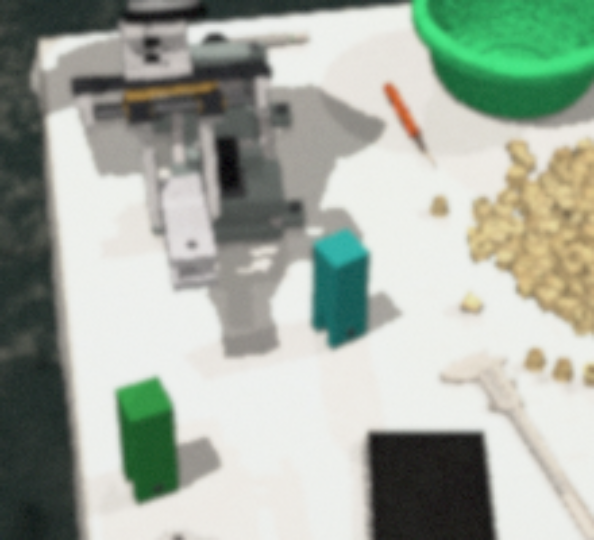

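The block is held level over the bench (crop px 190,235), prongs towards the camera, clear of the teal and green ones. I'll lower it, release, and regrasp from the prong end.

```bash
python3 - <<'E'
from h import *
np.set_printoptions(precision=4,suppress=True)
p,q,z=pose(LAY,LP,A1-90)
r.move_l(list(np.array(p)+.008*Z),vel=.15); r.hold(.2); f0=telemetry.current_wrist_force()
print('guard',r.move_l(list(np.array(p)-.006*Z),vel=.012,guard=3)); 
e=telemetry.current_ee_pos(); print('dz at contact',np.array(e)-p,telemetry.current_wrist_force()-f0)
# settle any tilt: press tiny further
r.move_l([e[0],e[1],e[2]-.0005],vel=.01,guard=6); print(telemetry.current_wrist_force()-f0,telemetry.current_torque())
gripper_to(.062); r.hold(.2)
e=np.array(telemetry.current_ee_pos()); r.move_l(list(e-.09*z),vel=.2)
# look at it from the regrasp side, high up
p2,q2,z2=pose(RG,LP,90-T2); r.move_to(list(np.array(p2)-.16*z2),q2); r.hold(.15)
im=vision.snapshot('wrist'); cal=vision.get_calibration('wrist'); save('rg',im)
import pickle; pickle.dump((im,cal),open('rg.pkl','wb'))
for t in['fork_block','block_mid']: print(t,[(round(d['score'],2),np.array(d['at'])) for d in models.mark_of(t,'wrist')[:3]])
print(telemetry.current_t())
c=np.array([[sx*.02,sy*.055,.04] for sx,sy in((1,1),(1,-1),(-1,-1),(-1,1))])+L
print('pred top corners',proj(cal,c).round(1).tolist())
E
```

```text
guard True
dz at contact [ 0.     -0.     -0.0008] [-0.2383  1.0985  6.1575]
[-1.8495  2.1598  6.8363] [ 0.0443  0.0194 -0.0467]
fork_block [(0.75, array([ 0.3869, -0.2559, -0.0019])), (0.71, array([ 0.5848, -0.1014, -0.0004])), (0.69, array([ 0.4464, -0.1448,  0.0171]))]
block_mid [(0.77, array([ 0.584 , -0.1011,  0.0516])), (0.74, array([ 0.4464, -0.0849,  0.0212]))]
17.6667
pred top corners [[346.8, 139.8], [349.1, 273.9], [294.3, 273.9], [297.0, 139.8]]
```

View pics/rg.png

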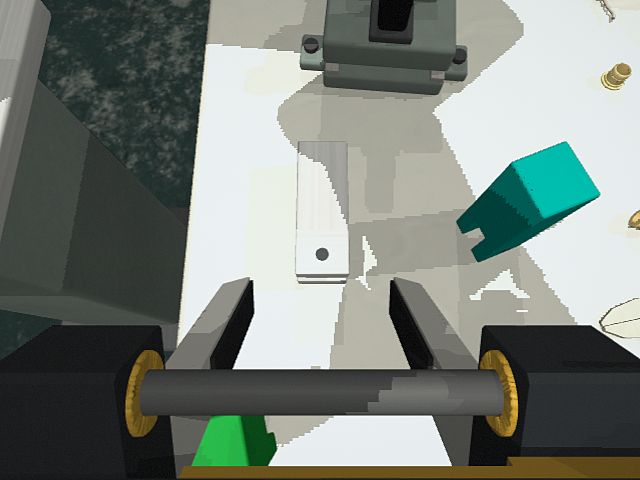

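The block lies at px (295..349, 141..276), within ~1 mm of plan and square. I'll take it from the prong end and stand it on the vice bed.

```bash
python3 - <<'E'
from h import *
np.set_printoptions(precision=4,suppress=True)
p,q,z=pose(RG,LP,90-T2)
r.move_l(list(np.array(p)-.05*z),vel=.25); print('guard',r.move_l(p,q,vel=.1,guard=6))
gripper_to(.03,30); print('open',telemetry.current_opening(),telemetry.current_finger_force(),telemetry.current_ee_pos()-np.array(p))
r.move_l(list(np.array(p)+.05*Z),vel=.15); r.move_l(list(np.array(p)+.2*Z),vel=.3)
p2,q2,z2=pose(VG+.13*Z,VP,-T2); r.move_to(p2,q2)
r.move_l(list(np.array(p2)-.10*Z),vel=.15); r.hold(.2)
print(telemetry.current_opening(),telemetry.current_wrist_force(),telemetry.current_t())
im=vision.snapshot('scene'); save('v0',cv2.resize(im[220:360,180:360],None,fx=4,fy=4,interpolation=cv2.INTER_CUBIC)); cal=vision.get_calibration('scene')
rt=R.from_euler('z',VY)
print('pred bottom corners',proj(cal,[rt.apply([sx*.02,sy*.02,.05])+V for sx,sy in((1,1),(1,-1),(-1,-1),(-1,1))]).round(1).tolist())
print('pred top',proj(cal,[rt.apply([sx*.02,sy*.02,.16])+V for sx,sy in((1,1),(1,-1),(-1,-1),(-1,1))]).round(1).tolist())
E
```

```text
guard False
open 0.04011584395941915 29.998103231191635 [ 0.0002 -0.0004  0.0003]
0.03962554893698639 [ 0.8802  0.1401 -2.8053] 23.0333
pred bottom corners [[254.9, 294.8], [271.3, 290.1], [276.6, 301.9], [259.8, 306.9]]
pred top [[249.9, 260.6], [267.5, 255.9], [273.0, 267.6], [255.0, 272.6]]
```

View pics/v0.png

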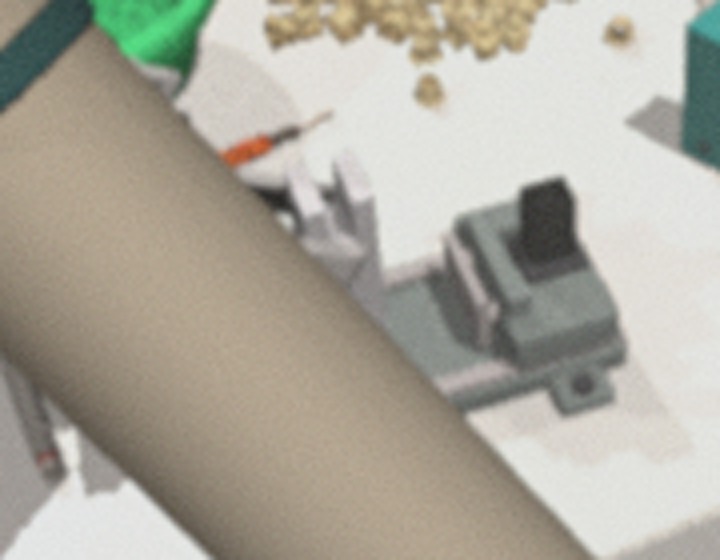

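The block hangs prongs up over the bed (crop px ~335,200), with jaw and grip ahead of it to the right. I'll set it down.

```bash
python3 - <<'E'
from h import *
import pickle
np.set_printoptions(precision=4,suppress=True)
p,q,z=pose(VG,VP,-T2)
r.move_l(list(np.array(p)+.008*Z),vel=.1); r.hold(.2); f0=telemetry.current_wrist_force()
print('guard',r.move_l(list(np.array(p)-.008*Z),vel=.012,guard=4)); e=np.array(telemetry.current_ee_pos())
print('d',e-p,telemetry.current_wrist_force()-f0)
r.move_l(list(e-.0005*Z),vel=.01,guard=6); print(telemetry.current_wrist_force()-f0,telemetry.current_torque())
gripper_to(.06); r.hold(.2)
e=np.array(telemetry.current_ee_pos()); r.move_l(list(e-.08*z),vel=.15); r.move_l(list(e-.08*z+.1*Z),vel=.3)
# vertical tool, over the jaw grip, look with wrist
gz=V+R.from_euler('z',VY).apply([0,-.126,.088])
p3,q3,_=pose(gz+.19*Z,180+np.rad2deg(VY),0); r.move_to(p3,q3); r.hold(.15)
im=vision.snapshot('wrist'); cal=vision.get_calibration('wrist'); save('v1',im); pickle.dump((im,cal),open('v1.pkl','wb'))
for t in['fork_block','slide_grip']: print(t,[(round(d['score'],2),np.array(d['at'])) for d in models.mark_of(t,'wrist')[:4]])
rt=R.from_euler('z',VY)
print('pred block top',proj(cal,[rt.apply([sx*.02,sy*.02,.13])+V for sx,sy in((1,1),(1,-1),(-1,-1),(-1,1))]).round(1).tolist())
print('pred grip',proj(cal,[rt.apply([sx*.012,-.126+sy*.015,.107])+V for sx,sy in((1,1),(1,-1),(-1,-1),(-1,1))]).round(1).tolist())
print(telemetry.current_t(),telemetry.current_joints())
E
```

```text
guard True
d [-0.0001 -0.      0.0005] [0.1433 2.5021 6.9449]
[-0.5412  2.8156  6.0735] [ 0.0614 -0.1403  0.0117]
fork_block [(0.83, array([ 0.5839, -0.1002, -0.0017])), (0.76, array([0.5104, 0.1914, 0.1292]))]
slide_grip [(0.66, array([0.4997, 0.0688, 0.1098])), (0.21, array([0.5093, 0.1904, 0.1285]))]
pred block top [[510.5, 260.9], [458.5, 260.9], [462.7, 209.3], [516.3, 209.3]]
pred grip [[338.8, 243.7], [302.1, 243.7], [301.8, 214.7], [339.1, 214.7]]
28.7833 [-0.0043  0.1467  1.5447 -0.      1.4507 -1.4896]
```

View pics/v1.png

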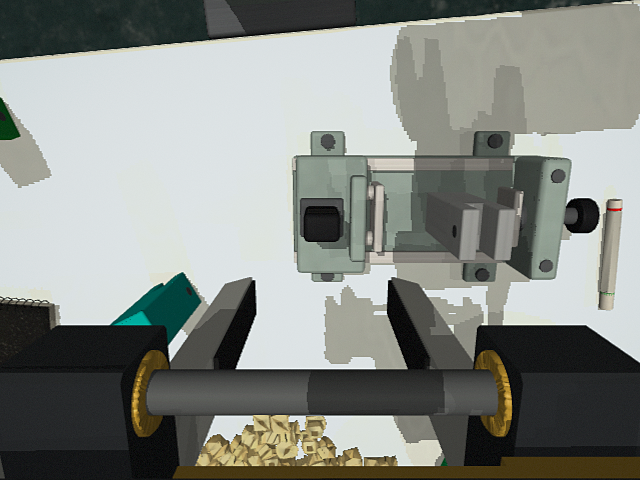

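The block stands on the bed, prongs up and square to the jaws (top at px 456..516, 203..258). The grip top at ~(322,222) sits ~2 mm more to -x than modelled. Next I'll take the grip and slide the jaw.

```bash
cat > slide.py <<'E'
from h import *
np.set_printoptions(precision=2,suppress=True)
U=dv(VP); W=dv(np.rad2deg(VY))
def go(d,vel,log=None):
    e=np.array(telemetry.current_ee_pos()); r.move_l(list(e+d),vel=vel)
def F(f0):
    f=np.array(telemetry.current_wrist_force())-f0; return f@U,f@W,f[2]
E
python3 - <<'E'
from slide import *
gz=V+R.from_euler('z',VY).apply([-.002,-.126,.088])
p,q,_=pose(gz,VP,0); gripper_to(.06)
r.move_to(list(np.array(p)+.06*Z),q); print('guard',r.move_l(p,vel=.12,guard=5))
gripper_to(.01,40); r.hold(.2); print('open',telemetry.current_opening(),telemetry.current_finger_force())
f0=np.array(telemetry.current_wrist_force()); p0=np.array(telemetry.current_ee_pos()); print('f0',f0)
for i in range(8):
    go(.005*U,.04); print(i,((np.array(telemetry.current_ee_pos())-p0)@U*1000).round(2),np.array(F(f0)))
np.savez('s.npz',f0=f0,p0=p0); print(telemetry.current_t())
E
```

```text
guard False
open 0.024162988075060697 39.999956488609314
f0 [ 4.77 -1.11 -0.03]
0 2.85 [-6.5  -3.43  0.7 ]
1 5.19 [-7.65 -3.37 -0.2 ]
2 7.34 [-8.16 -4.06 -0.27]
3 9.42 [-8.54 -3.19  0.38]
4 11.49 [-8.93 -3.14 -0.29]
5 13.53 [-8.33 -3.68 -0.16]
6 15.57 [-8.45 -2.52  0.56]
7 17.59 [-9.3  -3.7   0.28]
33.9333
```

```bash
python3 - <<'E'
from slide import *
s=np.load('s.npz');f0=s['f0'];p0=s['p0']; pos=lambda:(np.array(telemetry.current_ee_pos())-p0)@U*1000
e=np.array(telemetry.current_ee_pos()); lat=(e-p0)@W; c=pos()+3
def cmd(c,vel): r.move_l(list(p0+U*c/1000+W*lat*c/20),vel=vel)
print('lat',lat); 
while c<46: c+=7; cmd(c,.05); print(round(c,1),round(pos(),2),np.array(F(f0)))
hist=[]
while c<92:
    c+=1; cmd(c,.02); x,f=pos(),F(f0); hist.append((c,x,*f))
    if -f[0]>14: break
print(np.array(hist)); print(telemetry.current_t())
np.savez('s.npz',f0=f0,p0=p0,c=c,lat=lat)
E
```

```text
lat 9.063761807337218e-07
27.6 24.87 [-6.61 -2.89  0.07]
34.6 31.88 [-5.67 -3.67  0.76]
41.6 38.9 [-6.42 -2.53  0.22]
48.6 45.88 [-6.89 -3.07  0.31]
[[ 49.59  46.29  -7.91  -2.83   1.09]
 [ 50.59  47.17 -10.04  -2.46   0.3 ]
 [ 51.59  48.12  -8.19  -2.24   1.28]
 [ 52.59  49.12  -9.17  -1.79  -0.04]
 [ 53.59  50.06  -8.37  -2.74   0.93]
 [ 54.59  50.77 -11.06  -2.     0.6 ]
 [ 55.59  51.67 -10.39  -2.54   1.41]
 [ 56.59  52.64 -10.35  -2.41   1.69]
 [ 57.59  53.64 -10.6   -2.29   0.92]
 [ 58.59  54.64 -10.39  -2.36   1.  ]
 [ 59.59  55.65 -10.78  -3.02   1.68]
 [ 60.59  56.65 -10.01  -1.55   0.55]
 [ 61.59  57.64 -10.85  -2.5    0.86]
 [ 62.59  58.63 -10.27  -3.46   1.18]
 [ 63.59  59.61 -10.81  -2.32   1.43]
 [ 64.59  60.63 -10.97  -2.45   1.17]
 [ 65.59  61.61  -9.94  -2.67   1.46]
 [ 66.59  62.62 -10.29  -2.88   0.98]
 [ 67.59  63.6  -10.08  -2.12   0.78]
 [ 68.59  64.59 -10.9   -2.05   1.72]
 [ 69.59  65.6  -10.85  -2.54   0.66]
 [ 70.59  66.59  -9.4   -2.61  -0.1 ]
 [ 71.59  67.57  -9.72  -3.14   0.5 ]
 [ 72.59  68.59 -10.75  -2.37   0.65]
 [ 73.59  69.6  -10.18  -2.33   0.75]
 [ 74.59  70.6  -11.26  -2.82   1.44]
 [ 75.59  71.59 -10.52  -2.93   1.09]
 [ 76.59  72.58 -10.54  -2.19   2.3 ]
 [ 77.59  73.55 -10.51  -2.22   1.56]
 [ 78.59  74.58  -9.6   -2.94   0.79]
 [ 79.59  75.57  -9.84  -1.38   1.38]
 [ 80.59  76.55 -10.57  -2.09   1.42]
 [ 81.59  77.53 -10.62  -3.07   1.76]
 [ 82.59  78.45 -10.8   -2.87   1.39]
 [ 83.59  79.16 -11.97  -2.68   1.88]
 [ 84.59  79.78 -12.49  -2.02   1.73]
 [ 85.59  80.41 -13.43  -2.43   1.52]
 [ 86.59  80.99 -14.7   -2.53   2.38]]
44.6
```

Stop contact shows at ~78.5 mm travel, and the force now climbs at ~2 N/mm. I'll press a little further, to a spring deflection of ~4.3 mm, then release.

```bash
python3 - <<'E'
from slide import *
s=np.load('s.npz');f0=s['f0'];p0=s['p0'];c=float(s['c']); pos=lambda:(np.array(telemetry.current_ee_pos())-p0)@U*1000
while pos()<82.1 and -F(f0)[0]<18.5:
    c+=.5; r.move_l(list(p0+U*c/1000),vel=.02); print(round(c,1),round(pos(),2),np.array(F(f0)))
# unload the arm gently before letting go: command back to the actual place
x=pos(); r.move_l(list(p0+U*(x+1.0)/1000),vel=.01); r.hold(.2); print('relaxed',pos(),np.array(F(f0)))
gripper_to(.05); r.hold(.2); e=np.array(telemetry.current_ee_pos()); r.move_l(list(e+.10*Z),vel=.15)
p,q,_=pose(V+np.array([-.0,-.06,.28]),VP,0); r.move_l(p,vel=.2); r.hold(.2)
im=vision.snapshot('wrist'); save('end',im); save('ends',cv2.resize(vision.snapshot('scene')[200:360,170:370],None,fx=4,fy=3.75)); cal=vision.get_calibration('wrist')
for t in['slide_grip','jaw_plate','fork_block']: print(t,[(round(d['score'],2),((R.from_euler('z',-VY).apply(np.array(d['at'])-V))*1000).round(1)) for d in models.mark_of(t,'wrist')[:3]])
print(telemetry.current_t())
E
```

```text
87.1 81.21 [-16.01  -2.07   2.07]
87.6 81.47 [-15.65  -2.28   2.99]
88.1 81.77 [-17.07  -2.35   2.28]
88.6 82.07 [-17.38  -2.07   2.59]
89.1 82.39 [-17.88  -2.27   2.72]
relaxed 82.33407841911688 [-5.14 -3.42  0.97]
slide_grip [(0.77, array([  1.1, -45.7, 108.1]))]
jaw_plate []
fork_block [(0.74, array([ -0.3,  27. , 127.8]))]
49.4583
```

View pics/end.png

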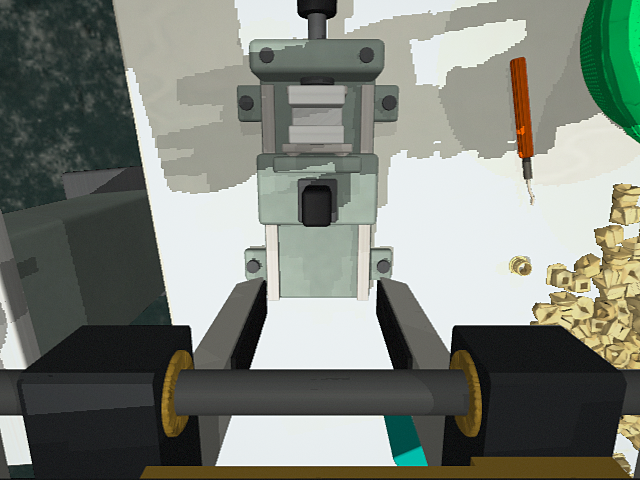

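The block stands square between jaw plate and stop (px ~317,115). The jaw is at ~82 mm with the grip free, and the deburring tool is undisturbed. Handing in.

```bash
python3 -c "
from h import *
print(r.sign_off(),telemetry.current_t())"
```

```text
the job is handed in; nothing more can be done
the job is handed in; nothing more can be done
```

The fork block stands prongs up and square in the vice, nipped against the stop with the sprung plate pushed in about 4 mm by the force readings; the bystanding tools were not touched, and the job was handed in at about 50 s.

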